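Cull the doll blank and put the drawer of tops back in the chest

ROBOT

A 6-joint arm with a two-finger parallel gripper is mounted at the origin on the work surface. World frame = base frame: x ahead of the robot, y to its left, z up, the work surface at z = 0. Lengths are in m, angles in rad, forces in N, time in s.
With the tool pointing down it reaches from about 0.35 to 0.925 m from the base axis. Payload 6.4 kg.
Tool frame: the origin (TCP) lies between the finger pads; the fingertips stand 11 mm ahead of it and the grasp point (between the pads) lies 8 mm behind it (robot.tip_extent is the distance from the TCP to the fingertips, in m); z points along the fingers, y is the line along which they close (so a half turn about z gives the same grasp; the last joint's range is limited). The gripper opens to 94 mm and grips with 3 to 60 N. Pads are 16 mm wide; open, the fingers measure 119 mm over their backs; the gripper's body (75 mm by 177 mm) begins 78 mm behind the grasp point.
Start: joints at [1.102, 0.245, 1.558, -0, 1.339, -0.174], TCP at [0.189, 0.622, 0.216] pointing down, gripper open.
Joint ranges: [-3.13, 3.13], [-1.02, 2.26], [0.13, 2.54], [-0.95, 4.09], [0.21, 2.88], [-2.74, 2.74]. Speed limits (rad/s): [2.57, 2.57, 3.14, 3.14, 3.14, 3.14].

INTERFACE

Orientations are given as a rotation vector (axis times angle).
In Python, from station import robot gives the robot as it stands.
- The arm moves only by the shell command python3 -m handwheel 'ROWS' [OPENING] [FORCE]. ROWS is JSON, a list of rows, each an object with "delta_pos": the shift along the tool's x, y, z in cm, a list of three; "rot": the turn, a rotation vector about the tool's x, y, z in degrees, a list of three. In form: [{"delta_pos": [tx, ty, tz], "rot": [rx, ry, rz]}, ...]. A call has 1 to 10 rows; each row is the pose to reach, as a shift and turn from the pose commanded when the call began, along the tool's axes at that moment; what a row does not reach only later rows make up. A row lasts 1/12 s, in which the tool goes at most 41.7 mm and 7.16 degrees, less where a joint would pass 70% of its speed; a pose out of reach is approached as far as the arm can. A call with a gripper value outside its range is refused whole. OPENING is the finger opening in cm, from 0 to 9.4, set as the call begins (- or left out, the last holds). The fingers move at their own pace and stop on an object; FORCE is the grip in N (left out, the last holds). Time passes only in rows, so rows that repeat a pose let the fingers close. It gives the time, the measured TCP pose, the force, the opening and the grip force at its end, in the units of the state.
- robot.get_state(): the state, without advancing time (a new reading comes with each control period).
- robot.camera(name): name is "side" or "top" or "wrist"; returns (picture, depth): 384x512x3 uint8, red, green, blue; 384x512 float32, m along the optical axis (not along the pixel's ray), 0 where there is no reading.
- robot.camera_info(name): a dict with "fx", "fy", "cx", "cy" (pixels), "R" (3x3) and "t" (3): a world point X has camera coordinates R X + t; the wrist camera has in their place "mount" (4x4, takes a point from camera to tool coordinates, whose origin is the TCP and whose axes are the flange's). Camera axes: x right, y down, z forward; pixel columns grow to the right and rows downward; lengths in m; the calibration is good to about 2 mm. A picture is of the moment at which its call begins: read the wrist's pose just before it. camera_info takes no time and is no camera call.
- robot.job_done(): hands the job in; it is judged then, once.
The state is a dict: "clock": time; "joints": joint angles; "qd": joint speeds; "joint_torque": joint torques, N m; "tcp_pos": TCP position; "ee_rot": TCP orientation; "force": force on the tool from outside, world axes, zero at the start; "moment": the same for the moment, N m; "opening": opening from 0.0 (shut) to 1.0 (fully open); "grip_force": force on a finger pad.
Only numpy, scipy, OpenCV 4.12 (cv2) and the standard library are available. Lean on these libraries where they do the work, as an engineer would, in place of code of your own. Each camera call takes 0.05 s, during which the arm holds its last target. There are 200 camera calls.

TASK

This drawer is for the squat top blanks and a tall doll blank has got in among them. Take the doll blank out and stand it upright in the tray with the other doll blanks, then put the drawer, kept level so that the squat blanks stay in it, back into the empty bay of the little chest and slide it fully home. Leave the other doll blanks, the paint jar and the wooden block standing where they are.

Things in the scene. Friction and masses are not known exactly. Their poses are not given: they have to be found in the camera images.
- drawer: Loose pale wooden drawer lying level on the bench, open on top: 60 mm wide (y), 150 mm long (x) without knob, 42 mm high, 0.24 kg. Origin: centre of its underside; -x is its front panel (10 mm thick) with the ball knob, +x its back, z up. Floor 5 mm, walls 6 mm. Three cells in a row, each 42 mm long, 48 wide, centred at x = -44, +2, +48 mm; one blank stands in each, in any order.
- drawer_knob (a point): Centre of the drawer's wooden ball knob, 20 mm diameter (neck 10 mm): drawer frame x = -95, y = 0, z = 21 mm, so 20 mm before the front panel's face. For pushing the drawer in; carried by the round knob alone the drawer swings down, so carry it by its long sides. The gripper does not fit into the bay beside it.
- chest: Fixed darker wooden chest, 160 mm deep (x), 183 wide (y); its overhanging top board (2 mm at front, 4 mm at sides) is 71 mm above the bench. Origin: centre of its underside; its front faces its own -x, z up. Two bays side by side: the wide one at -y has a closed drawer whose ball knob sticks out 30 mm at y = -36 mm; the narrow one at +y (left as you face the front) is empty.
- bay_mouth (a point): Middle of the lower edge of the empty bay's mouth, on the chest's front plane: chest frame x = -80, y = +50, z = 10 mm. Axes as the chest's: the drawer goes in along +x, back end first. The bay is 63 mm wide, 46 mm high, 150 mm deep to a solid back; its floor is level, 10 mm above the bench.
- bay_home (a point): Where the drawer's origin lies when it is fully home (front panel flush with the chest's front, back end against the bay's back): chest frame x = -5, y = +50, z = 10 mm, drawer and chest axes alike.
- doll: The tall doll blank that stands in the drawer: turned plain wood, 104 mm high, round body 32 mm in diameter tapering to 30 mm at 62 mm height, then a neck and a smaller head of 27 mm. Origin: centre of its underside, z up. Its foot stands on the drawer's floor, so that it rises 67 mm above the drawer's rim. About 45 g.
- squat_1: Squat top blank in the drawer: turned plain wood, 36 mm in diameter, 26 mm high, below the drawer's rim. Origin: centre of its underside. About 18 g.
- squat_2: The other squat top blank in the drawer, just like the first.
- tray: Fixed shallow plywood tray, 180 mm (x) by 110 mm (y), 16 mm high, walls 5 mm, floor 5 mm thick. Origin: centre of its underside, z up. Two doll blanks stand in its -x half; its +x half is free.
- tray_doll_1: Doll blank that already stands in the tray, same size as the other doll blanks; origin at the centre of its underside. To be left alone.
- tray_doll_2: A second doll blank standing in the tray, the same. To be left alone.
- jar: Closed paint jar standing on the bench, 68 mm in diameter, 70 mm high; origin at the centre of its underside. To be left alone.
- block: Round wooden painting block standing on the bench, 72 mm in diameter, 55 mm high; origin at the centre of its underside. To be left alone.
Things that resemble listed ones, but are neither listed nor needed, are in the scene too. Leave any blue, green or white look-alike of the squat_1 alone.

How it is judged:
On the way:
1. the tall doll blank stands upright in the tray, let go (x of doll in the frame of tray between -0.085 and 0.085 m and y of doll in the frame of tray between -0.05 and 0.05 m and z of doll in the frame of tray between 0.002 and 0.009 m and angle between doll's own z axis and vertical below 0.12 rad and contact force between the fingers and doll below 0.05 N), for 0.2 s.
At the end, for the whole second after the job is handed in: The tall doll blank stands upright (within 7 degrees) on the tray's floor inside its walls, released. The drawer lies level in the chest's empty bay, pushed in to within 4 mm of fully home, at rest, with both squat blanks still in it (all of step 1 and x of drawer in the frame of chest between -0.009 and 0 m and y of drawer in the frame of chest between 0.045 and 0.055 m and z of drawer in the frame of chest between 0.007 and 0.014 m and angle between the x axis of drawer and the x axis of chest, either way round below 0.06 rad and angle between drawer's own z axis and vertical below 0.06 rad and linear speed of drawer below 0.01 m/s and x of squat_1 in the frame of drawer between -0.066 and 0.07 m and y of squat_1 in the frame of drawer between -0.024 and 0.024 m and z of each of squat_1, squat_2 in the frame of drawer below 0.03 m and x of squat_2 in the frame of drawer between -0.066 and 0.07 m and y of squat_2 in the frame of drawer between -0.024 and 0.024 m); the robot touches nothing.
It fails at once if the drawer is tipped more than 9 degrees out of level (angle between drawer's own z axis and vertical above 0.157 rad).
It fails at once if a doll blank of the tray is knocked over or shifted by more than 20 mm (distance of any of tray_doll_1, tray_doll_2 from where it was at the start of the episode above 0.02 m or angle between any of tray_doll_1, tray_doll_2's own z axis and vertical above 0.5 rad).
It fails at once if the paint jar or the wooden block is knocked over or shifted by more than 20 mm (distance of any of jar, block from where it was at the start of the episode above 0.02 m or angle between any of jar, block's own z axis and vertical above 0.4 rad).
It also fails if it takes over 72 s, if anything falls off the work surface, if the arm or the gripper's body presses on something with over 40 N, if the wrist force passes 120 N, or if a joint passes its speed limit or range.

## Working session

There is one attempt and no reset: what is moved stays moved. The work goes in short steps, Python scripts to look and compute and a shell command to move; the robot and the scene stay as the last step left them, time stands still between calls to the robot, and variables do not carry over. Pictures are saved under pics/ and viewed, at most 10 in all, crops included, and the job is handed in when it is done.

```bash
mkdir -p pics; ls
cat > h.py <<'E'
import numpy as np, cv2
from scipy.spatial.transform import Rotation as Ro
from station import robot
def cloud(name):
    s=robot.get_state(); im,d=robot.camera(name); i=robot.camera_info(name)
    v,u=np.mgrid[:384,:512]
    P=np.stack([(u-i['cx'])/i['fx']*d,(v-i['cy'])/i['fy']*d,d],-1)
    if 'mount' in i:
        M=np.array(i['mount']);P=P@M[:3,:3].T+M[:3,3]
        P=P@Ro.from_rotvec(s['ee_rot']).as_matrix().T+np.array(s['tcp_pos'])
    else: P=(P-np.array(i['t']))@np.array(i['R'])
    P[d==0]=np.nan
    return im,P
E
python3 - <<'E'
from h import *
print(robot.get_state())
ims=[]
for n in ('top','side','wrist'):
    im,P=cloud(n); np.savez('c_%s.npz'%n,im=im,P=P); ims.append(im)
    print(n,robot.camera_info(n))
for n,im in zip(('top','side'),ims): cv2.imwrite('pics/%s0.png'%n,cv2.resize(im[...,::-1],(800,600)))
E
```

```text
pics
{'clock': 0.0, 'joints': array([ 1.10194573e+00,  2.45809979e-01,  1.55903097e+00, -3.06089163e-05,
        1.33871081e+00, -1.74100914e-01]), 'qd': array([ 0.00126208, -0.00107103,  0.00085742, -0.00093535,  0.0004804 ,
        0.0013825 ]), 'joint_torque': array([ 3.74936171e-04, -4.15834987e+01, -3.14606166e+01,  6.85405545e-02,
        3.30697792e-02, -1.38525274e-04]), 'tcp_pos': array([0.18855383, 0.62142675, 0.21533886]), 'ee_rot': array([-4.61219627e-01, -3.10695361e+00,  2.93393355e-03]), 'force': array([ 0.51986124,  0.28826034, -0.40847144]), 'moment': array([ 0.00669628,  0.0529906 , -0.00675114]), 'grip_force': 0.0, 'opening': 1.0045359965280676}
top {'fx': 410.9920867715835, 'fy': 410.9920867715835, 'cx': 254.13004285370326, 'cy': 195.30162231184812, 'R': array([[-0.01349339, -0.99988834,  0.00642138],
       [-0.98626774,  0.01225187, -0.16469922],
       [ 0.16460215, -0.00855555, -0.98632294]]), 't': array([-0.04000049,  0.58982473,  0.88649715])}
side {'fx': 397.5976198410793, 'fy': 397.5976198410793, 'cx': 256.62608675161187, 'cy': 183.25824309303746, 'R': array([[ 0.97016829, -0.24212919, -0.01212215],
       [-0.18761314, -0.71818464, -0.67008367],
       [ 0.15354088,  0.65236821, -0.74218658]]), 't': array([-0.57026097,  0.10818151,  0.90101284])}
wrist {'fx': 327.29387998633575, 'fy': 327.29387998633575, 'cx': 254.6714190298349, 'cy': 191.85704210500552, 'mount': array([[-1.87888682e-04, -9.60514744e-01, -2.78229028e-01,
         8.05735446e-02],
       [ 9.99999794e-01, -3.51222017e-04,  5.37202329e-04,
        -8.22791098e-04],
       [-6.13710918e-04, -2.78228869e-01,  9.60514612e-01,
        -1.67801714e-01],
       [ 0.00000000e+00,  0.00000000e+00,  0.00000000e+00,
         1.00000000e+00]])}
```

View pics/top0.png

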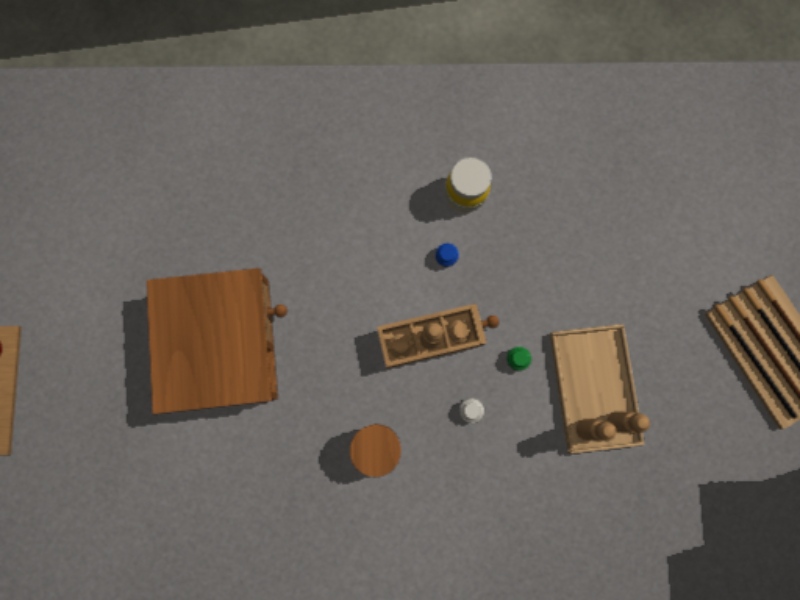

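View pics/side0.png

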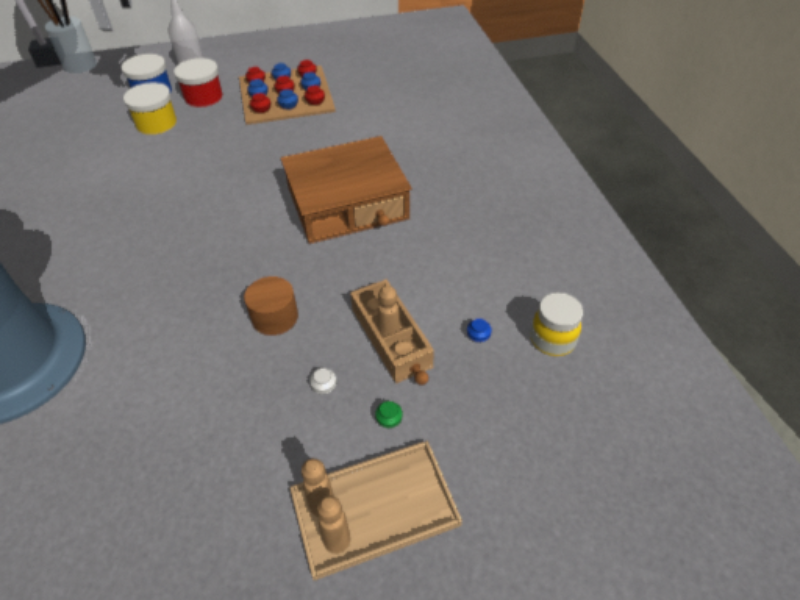

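The top view shows the chest at (210,340) with its front to the right. The drawer is at (432,337) with its knob at (492,321). The tall blank is in the middle cell at (433,332), with squats in the end cells at (402,345) and (460,330). The tray is at (597,390), with dolls at its lower end. The jar is at (470,180), the block at (375,450), and the blue, green and white look-alikes are to be left alone. Next I'll measure.

Run:
```python
from h import *
z=np.load('c_top.npz');P=z['P'];im=z['im']
def reg(u0,v0,u1,v1,z0,z1,nm,rect=True):
    s=.64; Q=P[int(v0*s):int(v1*s),int(u0*s):int(u1*s)].reshape(-1,3)
    Q=Q[(Q[:,2]>z0)&(Q[:,2]<z1)]
    (c,sz,a)=cv2.minAreaRect((Q[:,:2]*1000).astype(np.float32))
    print(nm,len(Q),'med',np.round(np.median(Q,0),4),'rect',np.round(c,1),np.round(sz,1),round(a,2),np.round(cv2.boxPoints((c,sz,a)),1).tolist())
reg(140,260,285,420,.064,.078,'chest')
reg(370,300,488,372,.035,.047,'drawer')
reg(480,310,502,332,.01,.035,'knob')
reg(410,310,455,350,.085,.12,'doll head')
reg(410,310,455,350,.05,.07,'doll body')
reg(380,325,412,365,.02,.034,'sqback'); reg(445,310,475,345,.02,.034,'sqfront')
reg(545,320,650,460,.010,.022,'tray')
reg(570,410,660,450,.085,.12,'traydolls')
reg(440,150,500,200,.06,.08,'jar'); reg(345,420,405,480,.045,.065,'block')
reg(265,295,295,325,.01,.05,'chestknob')
```

```text
chest 6416 med [0.538  0.2196 0.0711] rect [540.9 220.4] [191.3 164.8] 5.54 [[437.70001220703125, 293.20001220703125], [453.70001220703125, 129.10000610351562], [644.0999755859375, 147.60000610351562], [628.2000122070312, 311.6000061035156]]
drawer 564 med [ 0.5496 -0.1039  0.0416] rect [546.8 -97.6] [ 60.3 150.2] 12.69 [[500.79998779296875, -31.0], [533.9000244140625, -177.5], [592.7000122070312, -164.3000030517578], [559.7000122070312, -17.700000762939453]]
knob 71 med [ 0.5661 -0.1869  0.027 ] rect [ 567.5 -185.9] [25.3 16.9] 88.36 [[558.7999877929688, -198.3000030517578], [575.5999755859375, -198.8000030517578], [576.2999877929688, -173.5], [559.5, -173.0]]
doll head 119 med [ 0.5427 -0.0956  0.1046] rect [542.9 -96.7] [22.9 23.8] 0.02 [[531.5, -84.80000305175781], [531.5, -108.5999984741211], [554.4000244140625, -108.5999984741211], [554.4000244140625, -84.80000305175781]]
doll body 29 med [ 0.5332 -0.0892  0.0637] rect [539.2 -92.6] [29.3 16.6] 49.76 [[523.4000244140625, -98.5], [536.0999755859375, -109.19999694824219], [555.0999755859375, -86.80000305175781], [542.400024414062
[... 888 characters left out ...]
5156], [416.6000061035156, -309.1000061035156]]
jar 520 med [ 0.7751 -0.1583  0.0697] rect [ 776.7 -158.5] [58.3 58.1] 42.3 [[735.5999755859375, -156.60000610351562], [774.7000122070312, -199.60000610351562], [817.7999877929688, -160.39999389648438], [778.7000122070312, -117.4000015258789]]
block 862 med [ 0.3837 -0.0142  0.055 ] rect [383.4 -14.7] [69.1 70. ] 43.97 [[334.29998779296875, -13.5], [382.8999938964844, -63.79999923706055], [432.6000061035156, -15.800000190734863], [384.0, 34.5]]
chestknob 136 med [0.5857 0.1389 0.0368] rect [591.2 131.4] [49.4 29.7] 5.37 [[565.2000122070312, 143.89999389648438], [568.0, 114.30000305175781], [617.2000122070312, 119.0], [614.4000244140625, 148.5]]
```

Run:
```python
import cv2
import numpy as np
a=np.load('c_top.npz')['im'][185:245,235:325,::-1]
cv2.imwrite('pics/crop0.png',cv2.resize(a,(720,480),interpolation=cv2.INTER_CUBIC))
```

```text
(no output)
```

View pics/crop0.png

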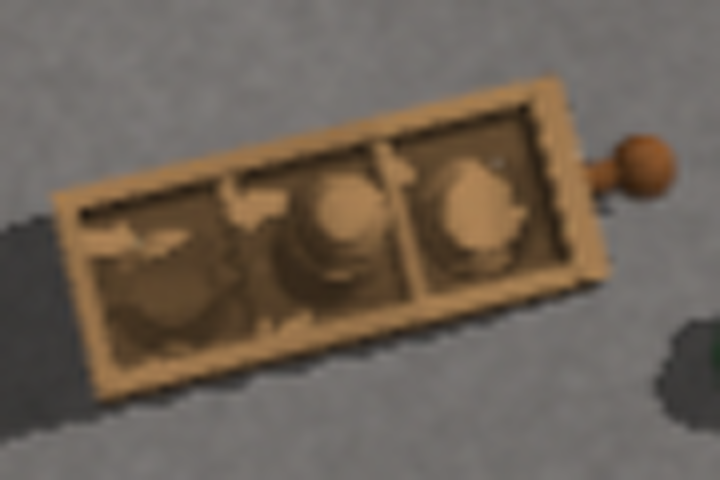

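The crop confirms it: the tall blank (head at (350,210)) is in the middle cell, with squats at (170,300) and (480,210) in the end cells. The sizes measured for the drawer, tray and chest match those given. I'll move above the doll.

```bash
cat > d.py <<'E'
# usage: d.py x y z yheading(deg)  -> tool-frame shift in cm and turn in deg from here
import sys; from h import *
s=robot.get_state(); x,y,z,h=map(float,sys.argv[1:5])
R=Ro.from_rotvec(s['ee_rot']); h=np.radians(h)
Y=np.array([np.cos(h),np.sin(h),0]);Z=np.array([0,0,-1.]);T=np.stack([np.cross(Y,Z),Y,Z],1)
print('at',np.round(s['tcp_pos'],4),'t',round(s['clock'],2))
print('delta',np.round(R.inv().apply(np.array([x,y,z])-s['tcp_pos'])*100,2),'rot',np.round((R.inv()*Ro.from_matrix(T)).as_rotvec(degrees=True),2))
E
python3 d.py .543 -.0965 .20 12.7
python3 -m handwheel '[{"delta_pos":[-5.5,-5.8,0],"rot":[0,0,6]},{"delta_pos":[-8.2,-8.8,0],"rot":[0,0,12]},{"delta_pos":[-11,-11.7,0],"rot":[0,0,18]},{"delta_pos":[-13.7,-14.6,0],"rot":[0,0,24]},{"delta_pos":[-16.5,-17.5,0],"rot":[0,0,30]},{"delta_pos":[-19.2,-20.4,0],"rot":[0,0,36]},{"delta_pos":[-22,-23.4,0],"rot":[0,0,42]},{"delta_pos":[-24.7,-26.3,0],"rot":[0,0,48]},{"delta_pos":[-27.4,-29.2,0],"rot":[0,0,54]},{"delta_pos":[-30.1,-32.1,0],"rot":[0,0,60]}]' 9.4 20
python3 d.py .543 -.0965 .20 12.7
```

```text
at [0.1886 0.6216 0.2157] t 0.15
delta [-54.77 -58.41   1.63] rot [-8.000e-02  3.000e-02  6.041e+01]
clock: 0.98
tcp_pos: [0.3735, 0.2465, 0.2164]
ee_rot: [1.959, 2.456, 0.0]
force: [1.0, -0.4, -0.9]
opening: 0.998
grip_force: 0.0
at [0.3735 0.2465 0.2164] t 0.98
delta [-37.21   8.9    1.64] rot [ 0.01 -0.    0.14]
```

```bash
python3 -m handwheel '[{"delta_pos":[-4,1,0],"rot":[0,0,0]},{"delta_pos":[-8,2,0],"rot":[0,0,0]},{"delta_pos":[-12,3,0],"rot":[0,0,0]},{"delta_pos":[-16,4,0.5],"rot":[0,0,0]},{"delta_pos":[-20,5,1],"rot":[0,0,0]},{"delta_pos":[-24,6,1.6],"rot":[0,0,0]},{"delta_pos":[-28,7,1.6],"rot":[0,0,0]},{"delta_pos":[-32,8,1.6],"rot":[0,0,0]},{"delta_pos":[-35,8.6,1.6],"rot":[0,0,0]},{"delta_pos":[-37.2,8.9,1.6],"rot":[0,0,0]}]'
python3 -m handwheel '[{"delta_pos":[0,0,0],"rot":[0,0,0]},{"delta_pos":[0,0,0],"rot":[0,0,0]}]'
python3 d.py .543 -.0965 .055 12.7
python3 - <<'E'
from h import *
im,P=cloud('wrist'); np.savez('c_w1.npz',im=im,P=P)
cv2.imwrite('pics/w1.png',im[...,::-1])
Q=P.reshape(-1,3)
for a,b,lab in((.085,.12,'head'),(.045,.068,'body'),(.036,.046,'rim')):
    q=Q[(Q[:,2]>a)&(Q[:,2]<b)&(abs(Q[:,0]-.545)<.06)&(abs(Q[:,1]+.095)<.1)]
    if len(q)>5:
        c,sz,an=cv2.minAreaRect((q[:,:2]*1000).astype(np.float32));print(lab,len(q),np.median(q,0).round(4),c,sz,an)
E
```

```text
clock: 1.82
tcp_pos: [0.5451, -0.0965, 0.2001]
ee_rot: [-1.956, -2.458, 0.0]
force: [0.1, -0.1, 0.8]
opening: 1.0
grip_force: 0.0
clock: 1.98
tcp_pos: [0.5442, -0.0943, 0.2]
ee_rot: [-1.955, -2.458, 0.0]
force: [0.0, 0.2, 0.1]
opening: 0.998
grip_force: 0.0
at [ 0.5442 -0.0943  0.2   ] t 1.98
delta [-0.2  -0.15 14.5 ] rot [-0.05 -0.05  0.3 ]
head 734 [ 0.5442 -0.0942  0.1044] (544.9249877929688, -96.53085327148438) (24.372535705566406, 25.26870346069336) 61.72273254394531
body 176 [ 0.5416 -0.0847  0.0588] (543.3424072265625, -89.93061828613281) (29.92180061340332, 15.277311325073242) 11.557613372802734
rim 2633 [ 0.5485 -0.0938  0.0414] (547.5098266601562, -98.29100799560547) (60.18873596191406, 150.3116912841797) 12.7160005569458
```

View pics/w1.png

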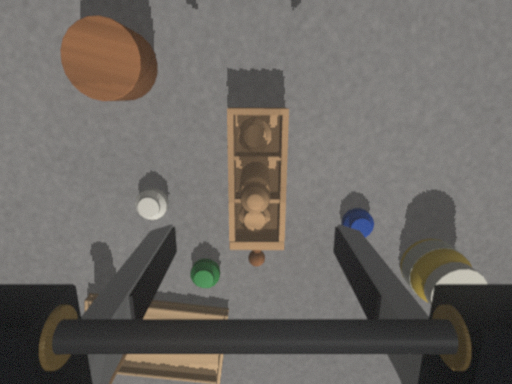

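The wrist view shows the drawer at columns 230-287 and the doll's head at (256,203), which agrees with the top camera. I'll descend and grip.

```bash
python3 -m handwheel '[{"delta_pos":[-0.1,0,3.5],"rot":[0,0,0]},{"delta_pos":[-0.15,0,7],"rot":[0,0,0]},{"delta_pos":[-0.15,0,10],"rot":[0,0,0]},{"delta_pos":[-0.15,0,12],"rot":[0,0,0]},{"delta_pos":[-0.15,0,13.5],"rot":[0,0,0]},{"delta_pos":[-0.15,0,14.4],"rot":[0,0,0]},{"delta_pos":[-0.15,0,14.4],"rot":[0,0,0]},{"delta_pos":[-0.15,0,14.4],"rot":[0,0,0]}]' 6.5 20
python3 d.py .5445 -.096 .055 12.7
python3 -m handwheel '[{"delta_pos":[0,0,0],"rot":[0,0,0]},{"delta_pos":[0,0,0],"rot":[0,0,0]},{"delta_pos":[0,0,0],"rot":[0,0,0]},{"delta_pos":[0,0,0],"rot":[0,0,0]},{"delta_pos":[0,0,0],"rot":[0,0,0]},{"delta_pos":[0,0,0],"rot":[0,0,0]}]' 2 15
```

```text
clock: 2.7
tcp_pos: [0.5448, -0.0944, 0.0569]
ee_rot: [1.952, 2.462, 0.0]
force: [0.7, 0.5, -0.1]
opening: 0.697
grip_force: 0.0
at [ 0.5448 -0.0944  0.0569] t 2.7
delta [-0.15 -0.06  0.19] rot [0.01 0.   0.48]
clock: 3.2
tcp_pos: [0.5448, -0.0953, 0.0567]
ee_rot: [1.953, 2.46, 0.0]
force: [-0.1, -0.1, 1.1]
opening: 0.321
grip_force: 15.0
```

```bash
python3 -m handwheel '[{"delta_pos":[0,0,-1],"rot":[0,0,0]},{"delta_pos":[0,0,-2.5],"rot":[0,0,0]},{"delta_pos":[0,0,-4.5],"rot":[0,0,0]},{"delta_pos":[0,0,-6.5],"rot":[0,0,0]},{"delta_pos":[0,0,-8],"rot":[0,0,0]},{"delta_pos":[0,0,-8],"rot":[0,0,0]},{"delta_pos":[0,0,-8],"rot":[0,0,0]}]'
python3 d.py .5125 -.3384 .1367 12.7
```

```text
clock: 3.78
tcp_pos: [0.5452, -0.0954, 0.1375]
ee_rot: [1.952, 2.459, 0.001]
force: [0.3, -0.5, -1.4]
opening: 0.314
grip_force: 15.0
at [ 0.5452 -0.0954  0.1375] t 3.78
delta [-22.92  -8.7    0.09] rot [0.1  0.07 0.41]
```

```bash
python3 -m handwheel '[{"delta_pos":[-1,-0.4,0],"rot":[0,0,0]},{"delta_pos":[-3.5,-1.3,0],"rot":[0,0,0]},{"delta_pos":[-7,-2.7,0],"rot":[0,0,0]},{"delta_pos":[-10.5,-4,0],"rot":[0,0,0]},{"delta_pos":[-14,-5.3,0],"rot":[0,0,0]},{"delta_pos":[-17.5,-6.6,0],"rot":[0,0,0]},{"delta_pos":[-20.5,-7.8,0],"rot":[0,0,0]},{"delta_pos":[-22.3,-8.5,0],"rot":[0,0,0]},{"delta_pos":[-22.9,-8.7,0],"rot":[0,0,0]},{"delta_pos":[-22.9,-8.7,0],"rot":[0,0,0]}]'
python3 -m handwheel '[{"delta_pos":[0,0,2],"rot":[0,0,0]},{"delta_pos":[0,0,4],"rot":[0,0,0]},{"delta_pos":[0,0,6],"rot":[0,0,0]},{"delta_pos":[0,0,7],"rot":[0,0,0]},{"delta_pos":[0,0,7.5],"rot":[0,0,0]},{"delta_pos":[0,0,7.7],"rot":[0,0,0]},{"delta_pos":[0,0,7.8],"rot":[0,0,0]},{"delta_pos":[0,0,7.8],"rot":[0,0,0]}]'
python3 d.py .5125 -.3384 .0565 12.7
```

```text
clock: 4.62
tcp_pos: [0.5107, -0.3391, 0.1349]
ee_rot: [-1.955, -2.456, -0.0]
force: [-0.7, 0.8, -0.9]
opening: 0.317
grip_force: 15.0
clock: 5.28
tcp_pos: [0.5125, -0.3382, 0.0594]
ee_rot: [1.952, 2.46, -0.0]
force: [0.0, -0.1, -0.5]
opening: 0.317
grip_force: 15.0
at [ 0.5125 -0.3382  0.0594] t 5.28
delta [-0.02 -0.01  0.29] rot [0.05 0.07 0.43]
```

```bash
python3 -m handwheel '[{"delta_pos":[0,0,0.05],"rot":[0,0,0]},{"delta_pos":[0,0,0.1],"rot":[0,0,0]},{"delta_pos":[0,0,0.15],"rot":[0,0,0]},{"delta_pos":[0,0,0.15],"rot":[0,0,0]},{"delta_pos":[0,0,0.15],"rot":[0,0,0]}]'
python3 -m handwheel '[{"delta_pos":[0,0,0.05],"rot":[0,0,0]},{"delta_pos":[0,0,0.1],"rot":[0,0,0]},{"delta_pos":[0,0,0.1],"rot":[0,0,0]},{"delta_pos":[0,0,0.1],"rot":[0,0,0]}]'
```

```text
clock: 5.7
tcp_pos: [0.512, -0.3381, 0.0571]
ee_rot: [1.953, 2.46, -0.0]
force: [-0.7, 0.1, -0.5]
opening: 0.32
grip_force: 15.0
clock: 6.03
tcp_pos: [0.5121, -0.3383, 0.0567]
ee_rot: [1.953, 2.46, -0.0]
force: [-1.9, 1.1, 5.2]
opening: 0.319
grip_force: 15.0
```

Contact (5 N upward). I'll release, go up, then head back over the drawer.

```bash
python3 -m handwheel '[{"delta_pos":[0,0,-0.05],"rot":[0,0,0]},{"delta_pos":[0,0,-0.05],"rot":[0,0,0]},{"delta_pos":[0,0,-0.05],"rot":[0,0,0]},{"delta_pos":[0,0,-0.05],"rot":[0,0,0]},{"delta_pos":[0,0,-0.05],"rot":[0,0,0]}]' 5.5 
python3 -m handwheel '[{"delta_pos":[0,0,-1],"rot":[0,0,0]},{"delta_pos":[0,0,-3],"rot":[0,0,0]},{"delta_pos":[0,0,-6],"rot":[0,0,0]},{"delta_pos":[0,0,-9.5],"rot":[0,0,0]},{"delta_pos":[0,0,-12],"rot":[0,0,0]},{"delta_pos":[0,0,-12],"rot":[0,0,0]},{"delta_pos":[0,0,-12],"rot":[0,0,0]}]'
python3 d.py .5525 -.1225 .177 12.7
python3 - <<'E'
from h import *
for n in('side','top'):
    im,P=cloud(n); np.savez('c_%s2.npz'%n,im=im,P=P)
    Q=P.reshape(-1,3)
    for a,b in((.085,.12),(.02,.06)):
        q=Q[(Q[:,2]>a)&(Q[:,2]<b)&(abs(Q[:,0]-.5125)<.04)&(abs(Q[:,1]+.3384)<.04)]
        print(n,a,len(q),np.median(q,0) if len(q) else '')
E
```

```text
clock: 6.45
tcp_pos: [0.5118, -0.3378, 0.0561]
ee_rot: [-1.953, -2.46, -0.0]
force: [0.6, 0.9, -1.3]
opening: 0.584
grip_force: 0.0
clock: 7.03
tcp_pos: [0.5128, -0.3388, 0.1791]
ee_rot: [1.95, 2.457, -0.001]
force: [-0.3, 0.2, -0.3]
opening: 0.582
grip_force: 0.0
at [ 0.5128 -0.3388  0.1791] t 7.03
delta [20.17  8.77  0.15] rot [0.14 0.22 0.41]
side 0.085 204 [ 0.51074938 -0.34490482  0.10382324]
side 0.02 168 [ 0.5080456  -0.35332875  0.04026838]
top 0.085 124 [ 0.51087537 -0.33550204  0.10512904]
top 0.02 84 [ 0.50806227 -0.32656132  0.04136101]
```

The doll stands in the tray at (0.511,-0.337). The fingers go back over the drawer's front-centre, and I'll re-measure it there with the wrist camera.

```bash
python3 -m handwheel '[{"delta_pos":[2,0.9,0],"rot":[0,0,0]},{"delta_pos":[5.5,2.4,0],"rot":[0,0,0]},{"delta_pos":[9,3.9,0],"rot":[0,0,0]},{"delta_pos":[12.5,5.4,0],"rot":[0,0,0]},{"delta_pos":[16,7,0],"rot":[0,0,0]},{"delta_pos":[18.5,8,0],"rot":[0,0,0]},{"delta_pos":[19.7,8.5,0],"rot":[0,0,0]},{"delta_pos":[20.2,8.8,0],"rot":[0,0,0.3]},{"delta_pos":[20.2,8.8,0],"rot":[0,0,0.3]},{"delta_pos":[20.2,8.8,0],"rot":[0,0,0.3]}]' 9.4 30
python3 - <<'E'
from h import *
print(robot.get_state()['tcp_pos'])
im,P=cloud('wrist'); np.savez('c_w2.npz',im=im,P=P)
Q=P.reshape(-1,3)
def r(a,b,cx,cy,wx,wy,lab):
    q=Q[(Q[:,2]>a)&(Q[:,2]<b)&(abs(Q[:,0]-cx)<wx)&(abs(Q[:,1]-cy)<wy)]
    if len(q)>5:
        c,sz,an=cv2.minAreaRect((q[:,:2]*1000).astype(np.float32));print(lab,len(q),np.median(q,0).round(4),c,sz,an,cv2.boxPoints((c,sz,an)).tolist())
r(.036,.046,.547,-.098,.06,.095,'rim'); r(.064,.078,.541,.2,.15,.15,'chest')
cv2.imwrite('pics/w2.png',im[...,::-1])
E
python3 d.py .5527 -.1224 .024 12.7
```

```text
clock: 7.97
tcp_pos: [0.5516, -0.1222, 0.1759]
ee_rot: [-1.96, -2.454, 0.001]
force: [-0.9, -0.9, -0.0]
opening: 0.998
grip_force: 0.0
[ 0.55160034 -0.1222045   0.17587328]
rim 3104 [ 0.5498 -0.0951  0.0414] (547.5321044921875, -98.4111099243164) (60.17091751098633, 149.62124633789062) 12.732763290405273 [[501.6979064941406, -32.07113265991211], [534.675048828125, -178.01300048828125], [593.3663330078125, -164.75108337402344], [560.38916015625, -18.809219360351562]]
at [ 0.5516 -0.1226  0.1761] t 8.02
delta [-1.000e-02  1.200e-01  1.521e+01] rot [-0.04  0.    0.03]
```

```bash
python3 -m handwheel '[{"delta_pos":[0,0.1,3],"rot":[0,0,0]},{"delta_pos":[0,0.1,6.5],"rot":[0,0,0]},{"delta_pos":[0,0.1,10],"rot":[0,0,0]},{"delta_pos":[0,0.1,13],"rot":[0,0,0]},{"delta_pos":[0,0.1,14.5],"rot":[0,0,0]},{"delta_pos":[0,0.1,15.2],"rot":[0,0,0]},{"delta_pos":[0,0.1,15.2],"rot":[0,0,0]},{"delta_pos":[0,0.1,15.2],"rot":[0,0,0]}]'
python3 d.py .5527 -.1224 .024 12.7
python3 -m handwheel '[{"delta_pos":[0,0,0],"rot":[0,0,0]},{"delta_pos":[0,0,0],"rot":[0,0,0]},{"delta_pos":[0,0,0],"rot":[0,0,0]},{"delta_pos":[0,0,0],"rot":[0,0,0]},{"delta_pos":[0,0,0],"rot":[0,0,0]},{"delta_pos":[0,0,0],"rot":[0,0,0]},{"delta_pos":[0,0,0],"rot":[0,0,0]}]' 5 45
python3 -m handwheel '[{"delta_pos":[0,0,-0.2],"rot":[0,0,0]},{"delta_pos":[0,0,-0.4],"rot":[0,0,0]},{"delta_pos":[0,0,-0.6],"rot":[0,0,0]},{"delta_pos":[0,0,-0.8],"rot":[0,0,0]},{"delta_pos":[0,0,-1],"rot":[0,0,0]},{"delta_pos":[0,0,-1.2],"rot":[0,0,0]},{"delta_pos":[0,0,-1.2],"rot":[0,0,0]},{"delta_pos":[0,0,-1.2],"rot":[0,0,0]}]'
python3 - <<'E'
from h import *
print(robot.get_state()['moment'])
im,P=cloud('top'); Q=P.reshape(-1,3)
q=Q[(Q[:,2]>.043)&(Q[:,2]<.066)&(abs(Q[:,0]-.547)<.05)&(abs(Q[:,1]+.098)<.09)]
a=np.radians(102.7);u=q[:,:2]@[np.cos(a),np.sin(a)];u-=np.array([.5475,-.0984])@[np.cos(a),np.sin(a)]
for lo in np.arange(-.08,.08,.02):
    m=(u>lo)&(u<lo+.02); print(round(lo,2),m.sum(),np.round(np.median(q[m,2]),4) if m.sum() else '')
E
```

```text
clock: 8.68
tcp_pos: [0.5533, -0.1222, 0.0251]
ee_rot: [1.961, 2.453, 0.0]
force: [0.7, 0.7, 0.6]
opening: 1.0
grip_force: 0.0
at [ 0.5533 -0.1222  0.0251] t 8.68
delta [-0.01 -0.07  0.11] rot [0.05 0.04 0.04]
clock: 9.27
tcp_pos: [0.553, -0.1211, 0.0249]
ee_rot: [1.959, 2.455, -0.0]
force: [-0.9, -0.4, 1.8]
opening: 0.639
grip_force: 45.0
clock: 9.93
tcp_pos: [0.5529, -0.1211, 0.0366]
ee_rot: [1.96, 2.455, 0.0]
force: [-0.3, -0.1, -3.4]
opening: 0.637
grip_force: 45.0
[-0.1100022   0.03577598  0.00973287]
-0.08 0 
-0.06 0 
-0.04 0 
-0.02 0 
0.0 4 0.0524
0.02 0 
0.04 16 0.0519
0.06 58 0.0535
```

The drawer is level: the rim measured 0.052–0.0535 at 12 mm lift. Next is the staging point in front of the bay, turned to the chest's heading.

```bash
python3 d.py .5097 .0242 .045 5.54
```

```text
at [ 0.5528 -0.1211  0.0365] t 9.98
delta [15.12 -0.98 -0.85] rot [0.   0.   7.27]
```

```bash
python3 -m handwheel '[{"delta_pos":[0.5,0,-0.6],"rot":[0,0,0.3]},{"delta_pos":[2,-0.1,-0.8],"rot":[0,0,1]},{"delta_pos":[4,-0.2,-0.8],"rot":[0,0,2]},{"delta_pos":[6,-0.4,-0.8],"rot":[0,0,3]},{"delta_pos":[8,-0.5,-0.8],"rot":[0,0,4]},{"delta_pos":[10,-0.6,-0.8],"rot":[0,0,5]},{"delta_pos":[12,-0.8,-0.8],"rot":[0,0,6]},{"delta_pos":[13.8,-0.9,-0.8],"rot":[0,0,6.8]},{"delta_pos":[14.8,-1,-0.8],"rot":[0,0,7.2]},{"delta_pos":[15.1,-1,-0.8],"rot":[0,0,7.2]}]'
python3 -m handwheel '[{"delta_pos":[0,0,0],"rot":[0,0,0]},{"delta_pos":[0,0,0],"rot":[0,0,0]},{"delta_pos":[0,0,0],"rot":[0,0,0]}]'
python3 - <<'E'
from h import *
print(robot.get_state()['tcp_pos'])
for n in('wrist','top','side'):
    im,P=cloud(n); np.savez('c_%s3.npz'%n,im=im,P=P); cv2.imwrite('pics/%s3.png'%n,im[...,::-1])
a=np.load('c_wrist3.npz')['im'][...,::-1];b=np.load('c_side3.npz')['im'][60:240,160:400,::-1]
cv2.imwrite('pics/both3.png',np.hstack([cv2.resize(a,(400,300)),cv2.resize(b,(400,300))]))
E
```

```text
clock: 10.82
tcp_pos: [0.5088, 0.0254, 0.0445]
ee_rot: [-2.108, -2.329, 0.0]
force: [0.3, 0.6, -3.5]
opening: 0.634
grip_force: 45.0
clock: 11.07
tcp_pos: [0.5101, 0.0232, 0.0447]
ee_rot: [2.11, 2.326, 0.0]
force: [-0.1, 0.0, -3.9]
opening: 0.634
grip_force: 45.0
[0.51010389 0.02319649 0.04470536]
```

View pics/both3.png

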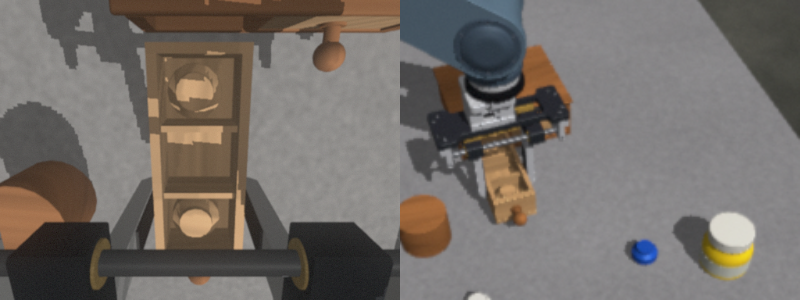

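The left half (wrist) shows the level drawer with both squats in it, the front edge of the chest top above it, and the closed drawer's knob at (328,55). I'll measure the drawer relative to the chest.

Run:
```python
from h import *
s=robot.get_state()
def fit(q,lab):
    c,sz,an=cv2.minAreaRect((q[:,:2]*1000).astype(np.float32));print(lab,len(q),'z',np.median(q[:,2]).round(4),np.round(c,1),np.round(sz,1),round(an,2))
    return cv2.boxPoints((c,sz,an))
th=np.radians(95.54); X=np.array([np.cos(th),np.sin(th)]);Y=np.array([-X[1],X[0]]);O=np.array([.5408,.2214])
for n in('wrist','top'):
    P=np.load('c_%s3.npz'%n)['P'];Q=P.reshape(-1,3); Q=Q[~np.isnan(Q[:,0])]
    C=np.stack([(Q[:,:2]-O)@X,(Q[:,:2]-O)@Y,Q[:,2]],1)*1000
    d=C[(abs(C[:,1]-50)<40)&(C[:,0]<-86)&(C[:,0]>-260)]
    for lo in range(50,66,3): 
        m=(d[:,2]>lo)&(d[:,2]<=lo+3); print(n,lo,m.sum(),end=';')
    r=d[(d[:,2]>55)&(d[:,2]<68)]
    print()
    for x0 in range(-240,-85,20):
        m=(r[:,0]>x0)&(r[:,0]<x0+20)
        if m.sum()>8: print('  rim x',x0,'z',np.median(r[m,2]).round(1),'y',np.percentile(r[m,1],[1,99]).round(1),'xmax',r[m,0].max().round(1))
    t=C[(C[:,2]>67)&(C[:,2]<76)&(abs(C[:,0]+20)<90)&(abs(C[:,1])<110)]
    if len(t):
        print(n,'top z',np.median(t[:,2]),'x',np.percentile(t[:,0],[.5,99]),'y',np.percentile(t[:,1],[.5,99.5]))
        for y0 in range(-90,95,30):
            m=abs(t[:,1]-y0)<6
            if m.sum()>3: print('   y',y0,'front x',t[m,0].min().round(1))
    k=C[(C[:,0]<-92)&(C[:,0]>-125)&(C[:,1]<-15)&(C[:,1]>-60)&(C[:,2]>20)&(C[:,2]<50)]
    if len(k): print(n,'knob x',k[:,0].min(),'y',(np.percentile(k[:,1],[1,50,99])),'zmax',k[:,2].max())
p=np.array(s['tcp_pos'][:2])-O;print('tcp chest',p@X*1000,p@Y*1000)
```

```text
wrist 50 3212;wrist 53 2158;wrist 56 584;wrist 59 7706;wrist 62 1386;wrist 65 192;
  rim x -240 z 61.2 y [19.7 79.5] xmax -220.0
  rim x -220 z 61.3 y [19.6 79.5] xmax -200.0
  rim x -200 z 61.3 y [10.7 89.3] xmax -180.0
  rim x -180 z 61.2 y [19.7 79.5] xmax -160.0
  rim x -160 z 61.2 y [19.7 79.4] xmax -140.0
  rim x -140 z 61.2 y [19.7 79.5] xmax -120.0
  rim x -120 z 61.2 y [19.8 79.3] xmax -100.0
  rim x -100 z 61.3 y [20.1 79.1] xmax -95.7
wrist top z 70.35329061044996 x [-84.32542311 -77.8947112 ] y [-49.85949499  93.56166174]
   y -30 front x -84.4
   y 0 front x -84.4
   y 30 front x -84.6
   y 60 front x -84.4
   y 90 front x -84.3
wrist knob x -110.93953918611176 y [-43.82807413 -33.66078985 -27.05503338] zmax 42.05240786728187
top 50 7;top 53 0;top 56 0;top 59 7;top 62 5;top 65 0;
  rim x -140 z 61.9 y [74.7 78.8] xmax -124.6
top top z 71.13866247717009 x [-81.81019721  68.57361883] y [-93.82127836  94.52227755]
   y -90 front x -83.6
   y -60 front x -83.3
   y -30 front x -83.2
   y 0 front x -81.7
   y 30 front x -70.4
   y 60 front x -56.9
   y 90 front x -47.1
tcp chest -194.1687638356915 49.96430610257274
```

Run:
```python
from h import *
th=np.radians(95.54); X=np.array([np.cos(th),np.sin(th)]);Y=np.array([-X[1],X[0]]);O=np.array([.5408,.2214])
P=np.load('c_wrist3.npz')['P']
C=np.stack([(P[...,:2]-O)@X,(P[...,:2]-O)@Y,P[...,2]],-1)*1000
for v in range(0,60,6):
    m=(C[v,:,0]>-90)&(C[v,:,0]<60)
    idx=np.where(m)[0]
    if len(idx): 
        c=C[v,idx]; print('row',v,'cols',idx[0],idx[-1],'y',c[0,1].round(1),c[-1,1].round(1)); print('   ',[(int(u),*(int(k) for k in np.nan_to_num(C[v,u]).round())) for u in range(120,345,9)])
k=C[(C[...,0]<-98)&(C[...,0]>-125)&(C[...,1]<-20)&(C[...,1]>-55)&(C[...,2]>20)&(C[...,2]<50)]
# sphere fit r=10
from scipy.optimize import least_squares
r=least_squares(lambda p:np.linalg.norm(k-p,axis=1)-10,[-100,-36,31],loss='soft_l1');print('knob fit',r.x,len(k))
b=np.load('c_wrist3.npz')['im'][0:80,100:400,::-1];cv2.imwrite('pics/w3c.png',cv2.resize(b,(800,213),interpolation=cv2.INTER_CUBIC))
```

```text
row 0 cols 0 511 y 196.8 -50.3
    [(120, -60, 128, -1), (129, -60, 122, -1), (138, -60, 117, -1), (147, -78, 91, 71), (156, -78, 87, 71), (165, -79, 84, 72), (174, -78, 81, 69), (183, -78, 77, 71), (192, -78, 74, 71), (201, -78, 70, 71), (210, -78, 67, 70), (219, -78, 63, 70), (228, -78, 60, 70), (237, -78, 56, 70), (246, -78, 53, 71), (255, -78, 49, 70), (264, -78, 46, 70), (273, -78, 42, 71), (282, -78, 39, 69), (291, -78, 36, 71), (300, -78, 32, 71), (309, -78, 29, 70), (318, -78, 25, 70), (327, -78, 21, 70), (336, -79, 19, 73)]
row 6 cols 0 511 y 196.9 -49.5
    [(120, -63, 127, 0), (129, -63, 122, 0), (138, -63, 117, 0), (147, -80, 91, 72), (156, -81, 87, 72), (165, -80, 84, 72), (174, -80, 81, 72), (183, -80, 77, 71), (192, -80, 74, 71), (201, -80, 70, 70), (210, -81, 67, 72), (219, -80, 63, 71), (228, -80, 60, 71), (237, -80, 56, 70), (246, -80, 53, 70), (255, -80, 49, 70), (264, -80, 46, 71), (273, -80, 42, 70), (282, -80, 39, 71), (291, -80, 35, 70), (300, -80, 32, 71), (309, -80, 28, 71), (318, -80, 25, 71), (327, -80, 22, 71), (336, -80, 18, 70)]
row 12 cols 0 511 y 198.2
[... 3595 characters left out ...]
-86, 28, 0), (300, -86, 22, -1), (309, -86, 17, -1), (318, -86, 12, 1), (327, -86, 6, 0), (336, -86, 1, 0)]
row 54 cols 0 511 y 202.6 -105.8
    [(120, -89, 131, -2), (129, -89, 126, -2), (138, -89, 120, 0), (147, -89, 114, 1), (156, -89, 109, 0), (165, -89, 103, 0), (174, -89, 98, 1), (183, -89, 92, 1), (192, -96, 76, 62), (201, -96, 72, 61), (210, -96, 69, 61), (219, -96, 65, 61), (228, -96, 61, 62), (237, -96, 57, 61), (246, -96, 53, 61), (255, -96, 49, 62), (264, -96, 46, 62), (273, -96, 42, 62), (282, -96, 38, 61), (291, -96, 34, 61), (300, -96, 30, 61), (309, -96, 26, 60), (318, -96, 22, 62), (327, -89, 6, -1), (336, -89, 0, -2)]
knob fit [-100.9781254   -37.03750466   30.61412616] 968
```

View pics/w3c.png

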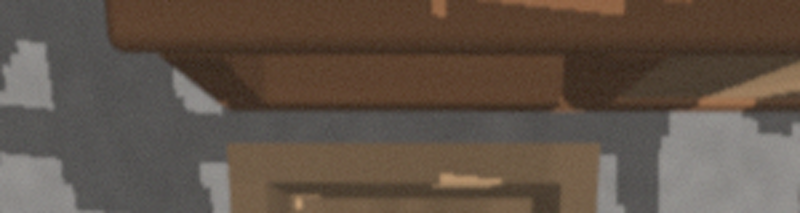

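The crop shows the bay mouth (x 230–560, y 55–105 in the crop) right behind the drawer's back edge. Bay walls are at y ≈ 18/81 and the drawer at 19.6/79.5, so it is centred. I lower it 7.7 mm and enter slowly.

```bash
python3 -m handwheel '[{"delta_pos":[0,0,0.2],"rot":[0,0,0]},{"delta_pos":[0,0,0.4],"rot":[0,0,0]},{"delta_pos":[0,0,0.6],"rot":[0,0,0]},{"delta_pos":[0,0,0.75],"rot":[0,0,0]},{"delta_pos":[0,0,0.75],"rot":[0,0,0]},{"delta_pos":[0,0,0.75],"rot":[0,0,0]}]'
python3 d.py .5097 .0242 .037 5.54
python3 -m handwheel '[{"delta_pos":[0.2,0,0],"rot":[0,0,0]},{"delta_pos":[0.5,0,0],"rot":[0,0,0]},{"delta_pos":[0.8,0,0],"rot":[0,0,0]},{"delta_pos":[1.1,0,0],"rot":[0,0,0]},{"delta_pos":[1.4,0,0],"rot":[0,0,0]},{"delta_pos":[1.7,0,0],"rot":[0,0,0]},{"delta_pos":[2,0,0],"rot":[0,0,0]},{"delta_pos":[2.3,0,0],"rot":[0,0,0]},{"delta_pos":[2.5,0,0],"rot":[0,0,0]},{"delta_pos":[2.5,0,0],"rot":[0,0,0]}]'
python3 - <<'E'
from h import *
th=np.radians(95.54); X=np.array([np.cos(th),np.sin(th)]);Y=np.array([-X[1],X[0]]);O=np.array([.5408,.2214])
s=robot.get_state();p=s['tcp_pos'][:2]-O;print('tcp chest',p@X*1000,p@Y*1000)
im,P=cloud('wrist');Q=P.reshape(-1,3)
C=np.stack([(Q[:,:2]-O)@X,(Q[:,:2]-O)@Y,Q[:,2]],1)*1000
r=C[(abs(C[:,1]-50)<36)&(C[:,0]<-86)&(C[:,0]>-240)&(C[:,2]>48)&(C[:,2]<60)]
for x0 in range(-225,-86,15):
    m=(r[:,0]>x0)&(r[:,0]<x0+15)
    if m.sum()>8: print(x0,np.median(r[m,2]).round(1),np.percentile(r[m,1],[1,99]).round(1),r[m,0].max().round(1))
cv2.imwrite('pics/w4.png',im[...,::-1])
E
```

```text
clock: 11.72
tcp_pos: [0.5094, 0.024, 0.0367]
ee_rot: [-2.11, -2.327, 0.0]
force: [-0.3, 0.7, -4.1]
opening: 0.635
grip_force: 45.0
at [0.5094 0.024  0.0367] t 11.72
delta [ 0.02  0.03 -0.03] rot [-0.03 -0.01  0.07]
clock: 12.55
tcp_pos: [0.507, 0.0493, 0.0369]
ee_rot: [-2.109, -2.328, 0.0]
force: [0.9, -0.4, -4.2]
opening: 0.637
grip_force: 45.0
tcp chest -168.083655797233 50.22443345949475
-210 53.5 [20.2 80. ] -195.0
-195 53.5 [20.3 80. ] -180.0
-180 53.6 [20.1 80.1] -165.0
-165 53.6 [14.6 85.4] -150.0
-150 53.5 [20.2 80. ] -135.0
-135 53.5 [20.3 80. ] -120.0
-120 53.5 [20.3 80. ] -105.0
-105 53.5 [20.3 80. ] -90.0
-90 53.6 [20.2 80.2] -86.0
```

It has entered with no side force. I'll advance 6.6 cm, with the fingers staying about 1 cm in front of the chest.

```bash
python3 -m handwheel '[{"delta_pos":[0.4,0,0],"rot":[0,0,0]},{"delta_pos":[1,0,0],"rot":[0,0,0]},{"delta_pos":[1.8,0,0],"rot":[0,0,0]},{"delta_pos":[2.6,0,0],"rot":[0,0,0]},{"delta_pos":[3.4,0,0],"rot":[0,0,0]},{"delta_pos":[4.2,0,0],"rot":[0,0,0]},{"delta_pos":[5,0,0],"rot":[0,0,0]},{"delta_pos":[5.8,0,0],"rot":[0,0,0]},{"delta_pos":[6.4,0,0],"rot":[0,0,0]},{"delta_pos":[6.6,0,0],"rot":[0,0,0]}]'
python3 -m handwheel '[{"delta_pos":[0,0,0.05],"rot":[0,0,0]},{"delta_pos":[0,0,0.1],"rot":[0,0,0]},{"delta_pos":[0,0,0.15],"rot":[0,0,0]},{"delta_pos":[0,0,0.15],"rot":[0,0,0]},{"delta_pos":[0,0,0.15],"rot":[0,0,0]}]'
python3 d.py .5 .115 .035 5.54
```

```text
clock: 13.43
tcp_pos: [0.5005, 0.1156, 0.0369]
ee_rot: [-2.109, -2.328, 0.0]
force: [-1.1, 1.1, -2.6]
opening: 0.636
grip_force: 45.0
clock: 13.85
tcp_pos: [0.5007, 0.1142, 0.0354]
ee_rot: [-2.111, -2.327, 0.0]
force: [0.3, 0.6, -3.2]
opening: 0.637
grip_force: 45.0
at [0.5007 0.1142 0.0354] t 13.85
delta [ 0.08 -0.06  0.04] rot [-0.01  0.    0.04]
```

```bash
python3 -m handwheel '[{"delta_pos":[0,0,0.05],"rot":[0,0,0]},{"delta_pos":[0,0,0.08],"rot":[0,0,0]},{"delta_pos":[0,0,0.08],"rot":[0,0,0]},{"delta_pos":[0,0,0.08],"rot":[0,0,0]}]'
python3 -m handwheel '[{"delta_pos":[0,0,0],"rot":[0,0,0]},{"delta_pos":[0,0,0],"rot":[0,0,0]},{"delta_pos":[0,0,0],"rot":[0,0,0]},{"delta_pos":[0,0,0],"rot":[0,0,0]},{"delta_pos":[0,0,0],"rot":[0,0,0]}]' 8
python3 - <<'E'
from h import *
th=np.radians(95.54); X=np.array([np.cos(th),np.sin(th)]);Y=np.array([-X[1],X[0]]);O=np.array([.5408,.2214])
im,P=cloud('wrist');Q=P.reshape(-1,3)
C=np.stack([(Q[:,:2]-O)@X,(Q[:,:2]-O)@Y,Q[:,2]],1)*1000
r=C[(abs(C[:,1]-50)<36)&(C[:,0]<-86)&(C[:,0]>-240)&(C[:,2]>46)&(C[:,2]<60)]
for x0 in range(-165,-86,10):
    m=(r[:,0]>x0)&(r[:,0]<x0+10)
    if m.sum()>8: print(x0,np.median(r[m,2]).round(1),np.percentile(r[m,1],[1,99]).round(1),r[m,0].min().round(1))
E
```

```text
clock: 14.18
tcp_pos: [0.5008, 0.1144, 0.0348]
ee_rot: [2.11, 2.327, -0.0]
force: [-0.3, 0.2, -1.4]
opening: 0.638
grip_force: 45.0
clock: 14.6
tcp_pos: [0.5009, 0.1146, 0.0348]
ee_rot: [2.11, 2.327, 0.001]
force: [0.2, 0.6, 1.1]
opening: 0.851
grip_force: 0.0
-145 48.4 [20.2 79.9] -140.0
-135 48.9 [20.1 79.7] -135.0
-125 49.4 [20.2 79.9] -125.0
-115 50.0 [20.1 79.8] -115.0
-105 50.4 [20.2 79.8] -105.0
-95 50.8 [20.2 79.8] -95.0
```

After release the front drooped about 3° and rests on the bay lip, well within limits, and it will level as it goes in. I back off above it, close the fingers and push the knob.

```bash
python3 -m handwheel '[{"delta_pos":[0,0,-0.5],"rot":[0,0,0]},{"delta_pos":[0,0,-2],"rot":[0,0,0]},{"delta_pos":[0,0,-4.5],"rot":[0,0,0]},{"delta_pos":[0,0,-6.5],"rot":[0,0,0]},{"delta_pos":[-1,0,-7],"rot":[0,0,0]},{"delta_pos":[-4,0,-7],"rot":[0,0,0]},{"delta_pos":[-7,0,-7],"rot":[0,0,0]},{"delta_pos":[-9.5,0,-7],"rot":[0,0,0]},{"delta_pos":[-11,0,-7],"rot":[0,0,0]},{"delta_pos":[-11,0,-7],"rot":[0,0,0]}]' 8
python3 -m handwheel '[{"delta_pos":[0,0,0],"rot":[0,0,0]},{"delta_pos":[0,0,0],"rot":[0,0,0]},{"delta_pos":[0,0,0],"rot":[0,0,0]},{"delta_pos":[0,0,0],"rot":[0,0,0]},{"delta_pos":[0,0,0],"rot":[0,0,0]},{"delta_pos":[0,0,0],"rot":[0,0,0]},{"delta_pos":[0,0,0],"rot":[0,0,0]}]' 0 10
python3 - <<'E'
from h import *
th=np.radians(95.54); X=np.array([np.cos(th),np.sin(th)]);Y=np.array([-X[1],X[0]]);O=np.array([.5408,.2214])
s=robot.get_state();p=s['tcp_pos'][:2]-O;print('tcp chest',p@X*1000,p@Y*1000,s['tcp_pos'][2])
im,P=cloud('wrist');Q=P.reshape(-1,3)
C=np.stack([(Q[:,:2]-O)@X,(Q[:,:2]-O)@Y,Q[:,2]],1)*1000
r=C[(abs(C[:,1]-50)<34)&(C[:,0]<-86)&(C[:,0]>-240)&(C[:,2]>12)&(C[:,2]<60)]
for x0 in range(-210,-86,10):
    m=(r[:,0]>x0)&(r[:,0]<x0+10)
    if m.sum()>8: print(x0,m.sum(),np.percentile(r[m,2],95).round(1),np.percentile(r[m,1],[1,99]).round(1),r[m,0].min().round(1))
cv2.imwrite('pics/w5.png',im[...,::-1])
E
```

```text
clock: 15.48
tcp_pos: [0.5115, 0.0022, 0.1043]
ee_rot: [2.114, 2.323, -0.001]
force: [0.1, 0.5, 0.2]
opening: 0.852
grip_force: 0.0
clock: 16.07
tcp_pos: [0.5114, 0.0054, 0.1047]
ee_rot: [-2.109, -2.328, -0.0]
force: [0.4, -0.1, 0.6]
opening: 0.391
grip_force: 0.0
tcp chest -212.13365577316466 50.112718229957586 0.10466394959258064
-190 74 33.7 [42.6 57.2] -184.6
-180 331 35.7 [40.6 59.4] -180.0
-170 225 33.4 [42.9 57.1] -170.0
-160 831 48.8 [20.8 78.9] -160.0
-150 1275 49.0 [20.4 79.3] -150.0
-140 1070 49.3 [20.4 79.3] -140.0
-130 1337 49.7 [20.5 79.5] -129.9
-120 1311 50.3 [20.5 79.4] -120.0
-110 1798 50.7 [20.6 79.3] -110.0
-100 1074 51.5 [20.3 79.5] -100.0
-90 622 51.7 [20.6 79.6] -90.0
```

View pics/w5.png

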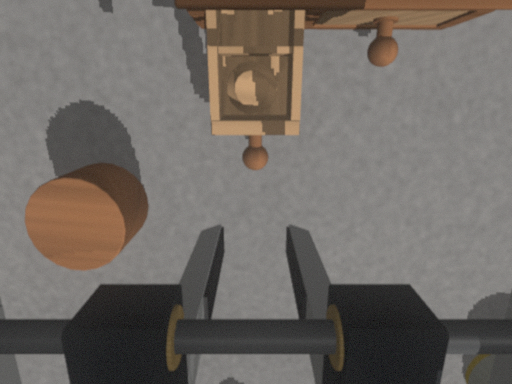

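The view shows the drawer halfway in. Its knob is at (256,157), in line with the fingers, which are still closing. I'll close them fully, lower, and push gently.

```bash
python3 -m handwheel '[{"delta_pos":[0,0,0],"rot":[0,0,0]},{"delta_pos":[0,0,1],"rot":[0,0,0]},{"delta_pos":[0,0,3],"rot":[0,0,0]},{"delta_pos":[0,0,5],"rot":[0,0,0]},{"delta_pos":[0,0,6.5],"rot":[0,0,0]},{"delta_pos":[0,0,7.4],"rot":[0,0,0]},{"delta_pos":[0,0,7.4],"rot":[0,0,0]},{"delta_pos":[0,0,7.4],"rot":[0,0,0]}]' 0
python3 -m handwheel '[{"delta_pos":[0.4,0,0],"rot":[0,0,0]},{"delta_pos":[0.9,0,0],"rot":[0,0,0]},{"delta_pos":[1.4,0,0],"rot":[0,0,0]},{"delta_pos":[1.9,0,0],"rot":[0,0,0]},{"delta_pos":[2.4,0,0],"rot":[0,0,0]},{"delta_pos":[2.9,0,0],"rot":[0,0,0]},{"delta_pos":[3.4,0,0],"rot":[0,0,0]},{"delta_pos":[3.9,0,0],"rot":[0,0,0]},{"delta_pos":[4.4,0,0],"rot":[0,0,0]},{"delta_pos":[4.7,0,0],"rot":[0,0,0]}]'
python3 d.py .5 .115 .03 5.54
```

```text
clock: 16.78
tcp_pos: [0.5112, 0.0051, 0.0303]
ee_rot: [-2.11, -2.327, 0.001]
force: [-0.6, 0.0, 0.0]
opening: 0.006
grip_force: 0.0
clock: 17.62
tcp_pos: [0.5102, 0.0496, 0.0334]
ee_rot: [2.101, 2.323, 0.0]
force: [1.0, -12.1, 8.3]
opening: 0.005
grip_force: 6.1
at [0.5102 0.0496 0.0334] t 17.62
delta [ 6.61 -0.36  0.29] rot [0.37 0.4  0.2 ]
```

```bash
cat > chk.py <<'E'
from h import *; import sys
th=np.radians(95.54); X=np.array([np.cos(th),np.sin(th)]);Y=np.array([-X[1],X[0]]);O=np.array([.5408,.2214])
s=robot.get_state();p=s['tcp_pos'][:2]-O;print('tcp chest',p@X*1000,p@Y*1000,s['tcp_pos'][2],s['force'].round(1),s['clock'])
im,P=cloud('wrist');Q=P.reshape(-1,3)
C=np.stack([(Q[:,:2]-O)@X,(Q[:,:2]-O)@Y,Q[:,2]],1)*1000
r=C[(abs(C[:,1]-50)<34)&(C[:,0]<-85)&(C[:,0]>-240)&(C[:,2]>12)&(C[:,2]<60)]
for x0 in range(-210,-85,10):
    m=(r[:,0]>x0)&(r[:,0]<x0+10)
    if m.sum()>8: print(x0,m.sum(),np.percentile(r[m,2],95).round(1),np.percentile(r[m,1],[1,99]).round(1),r[m,0].min().round(1))
a=robot.camera('side')[0][60:240,160:400]
cv2.imwrite('pics/%s.png'%sys.argv[1],np.hstack([cv2.resize(im,(400,300)),cv2.resize(a,(400,300))])[...,::-1])
E
python3 chk.py b6
```

```text
tcp chest -167.99604362356328 47.062818463844515 0.033420441867978656 [  1.  -12.1   8.3] 17.6167
-170 176 59.4 [45.3 48.8] -167.4
-160 1372 58.3 [35. 59.] -160.0
-150 625 37.3 [38.4 56.6] -150.0
-140 342 50.1 [20.4 77.2] -140.0
-130 3512 50.5 [19.  77.1] -130.0
-120 2286 50.6 [18.8 77.7] -120.0
-110 2611 51.0 [19.  77.9] -110.0
-100 2846 51.4 [19.2 78.1] -100.0
-90 1439 51.7 [19.4 78.2] -90.0
```

View pics/b6.png

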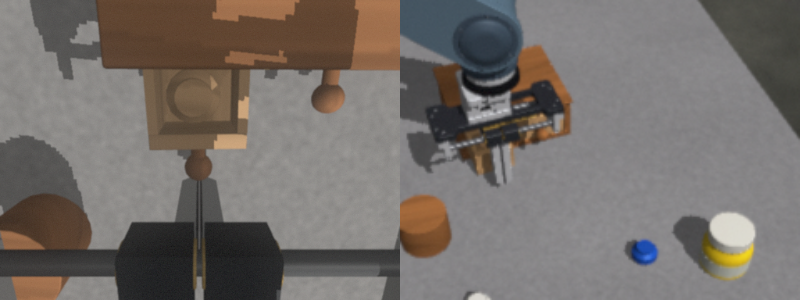

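The push moved the drawer to about 51 mm from home, but it has yawed about 1° and pushes back with 12 N. I back off and re-grip the drawer's sides near its front to straighten and level it while advancing.

```bash
python3 -m handwheel '[{"delta_pos":[-1,0,0],"rot":[0,0,0]},{"delta_pos":[-2.5,0,0],"rot":[0,0,0]},{"delta_pos":[-3,0,-1],"rot":[0,0,0]},{"delta_pos":[-3,0,-4],"rot":[0,0,0]},{"delta_pos":[-3,0,-7],"rot":[0,0,0]},{"delta_pos":[-3,0,-8],"rot":[0,0,0]},{"delta_pos":[-3,0,-8],"rot":[0,0,0]},{"delta_pos":[-3,0,-8],"rot":[0,0,0]},{"delta_pos":[-3,0,-8],"rot":[0,0,0]},{"delta_pos":[-3,0,-8],"rot":[0,0,0]}]' 9 10
python3 -m handwheel '[{"delta_pos":[0,0,0],"rot":[0,0,0]},{"delta_pos":[0,0,0],"rot":[0,0,0]},{"delta_pos":[0,0,0],"rot":[0,0,0]},{"delta_pos":[0,0,0],"rot":[0,0,0]},{"delta_pos":[0,0,0],"rot":[0,0,0]},{"delta_pos":[0,0,0],"rot":[0,0,0]}]'
python3 chk.py b7; python3 d.py .5 .115 .03 5.54
```

```text
clock: 18.55
tcp_pos: [0.5083, 0.0223, 0.1087]
ee_rot: [-2.108, -2.325, 0.003]
force: [0.5, -0.3, -0.7]
opening: 0.674
grip_force: 0.0
clock: 19.05
tcp_pos: [0.5098, 0.022, 0.1106]
ee_rot: [-2.11, -2.327, 0.0]
force: [0.5, -0.9, -0.3]
opening: 0.959
grip_force: 0.0
tcp chest -195.5163574704417 50.13096252090858 0.11063411956902054 [ 0.5 -0.9 -0.3] 19.05
-160 193 40.2 [38.4 56.4] -158.0
-150 332 40.6 [38.5 57.1] -150.0
-140 202 37.5 [41.7 54. ] -140.0
-130 1204 52.6 [18.8 77.3] -130.0
-120 1334 52.1 [18.7 77.6] -119.7
-110 1393 51.9 [19.  77.9] -110.0
-100 1376 52.0 [19.2 78. ] -100.0
-90 673 52.2 [19.  78.3] -90.0
at [0.5098 0.0219 0.1107] t 19.15
delta [ 9.36 -0.07  8.07] rot [0.01 0.   0.07]
```

```bash
python3 -m handwheel '[{"delta_pos":[1,0,0],"rot":[0,0,0]},{"delta_pos":[3,0,0],"rot":[0,0,0]},{"delta_pos":[5.5,0,0],"rot":[0,0,0]},{"delta_pos":[7.2,0,0],"rot":[0,0,0]},{"delta_pos":[7.5,0,1],"rot":[0,0,0]},{"delta_pos":[7.5,0,3.5],"rot":[0,0,0]},{"delta_pos":[7.5,0,6],"rot":[0,0,0]},{"delta_pos":[7.5,0,7.2],"rot":[0,0,0]},{"delta_pos":[7.5,0,7.4],"rot":[0,0,0]},{"delta_pos":[7.5,0,7.4],"rot":[0,0,0]}]'
python3 -m handwheel '[{"delta_pos":[0,0,0],"rot":[0,0,0]},{"delta_pos":[0,0,0],"rot":[0,0,0]},{"delta_pos":[0,0,0],"rot":[0,0,0]},{"delta_pos":[0,0,0],"rot":[0,0,0]},{"delta_pos":[0,0,0],"rot":[0,0,0]},{"delta_pos":[0,0,0],"rot":[0,0,0]}]' 5 25
python3 -m handwheel '[{"delta_pos":[0,0,0],"rot":[0,0,0]},{"delta_pos":[0.2,0,-0.03],"rot":[0,0,0]},{"delta_pos":[0.4,0,-0.05],"rot":[0,0,0]},{"delta_pos":[0.6,0,-0.05],"rot":[0,0,0]},{"delta_pos":[0.8,0,-0.05],"rot":[0,0,0]},{"delta_pos":[1,0,-0.05],"rot":[0,0,0]},{"delta_pos":[1.2,0,-0.05],"rot":[0,0,0]},{"delta_pos":[1.4,0,-0.05],"rot":[0,0,0]},{"delta_pos":[1.6,0,-0.05],"rot":[0,0,0]},{"delta_pos":[1.7,0,-0.05],"rot":[0,0,0]}]'
python3 chk.py b8
```

```text
clock: 19.98
tcp_pos: [0.5018, 0.0965, 0.0358]
ee_rot: [-2.109, -2.326, 0.002]
force: [0.4, 0.5, -0.1]
opening: 0.953
grip_force: 0.0
clock: 20.48
tcp_pos: [0.5031, 0.0965, 0.0373]
ee_rot: [2.109, 2.327, 0.001]
force: [0.0, -1.5, 2.8]
opening: 0.636
grip_force: 25.0
clock: 21.32
tcp_pos: [0.501, 0.1137, 0.0374]
ee_rot: [2.109, 2.327, 0.0]
force: [1.1, -3.6, 4.7]
opening: 0.639
grip_force: 25.0
tcp chest -103.34126544030013 49.99800338878013 0.03737844608749603 [ 1.1 -3.6  4.7] 21.3167
-140 287 40.8 [40.5 59. ] -139.4
-130 528 40.0 [40.7 58.8] -130.0
-120 258 56.2 [19.8 79.9] -112.4
-110 3390 52.5 [19.9 79.8] -110.0
-100 684 58.4 [16.4 83.7] -100.0
```

It is straight, level and centred with 30 mm to go. I release and push the knob home.

```bash
python3 -m handwheel '[{"delta_pos":[0,0,0],"rot":[0,0,0]},{"delta_pos":[0,0,0],"rot":[0,0,0]},{"delta_pos":[0,0,0],"rot":[0,0,0]},{"delta_pos":[0,0,0],"rot":[0,0,0]},{"delta_pos":[0,0,-1],"rot":[0,0,0]},{"delta_pos":[0,0,-3],"rot":[0,0,0]},{"delta_pos":[0,0,-5],"rot":[0,0,0]},{"delta_pos":[-3,0,-5],"rot":[0,0,0]},{"delta_pos":[-6,0,-5],"rot":[0,0,0]},{"delta_pos":[-7,0,-5],"rot":[0,0,0]}]' 8
python3 -m handwheel '[{"delta_pos":[0,0,0],"rot":[0,0,0]},{"delta_pos":[0,0,0],"rot":[0,0,0]},{"delta_pos":[0,0,0],"rot":[0,0,0]},{"delta_pos":[0,0,0],"rot":[0,0,0]},{"delta_pos":[0,0,0],"rot":[0,0,0]},{"delta_pos":[0,0,0],"rot":[0,0,0]},{"delta_pos":[0,0,0],"rot":[0,0,0]},{"delta_pos":[0,0,0],"rot":[0,0,0]},{"delta_pos":[0,0,0],"rot":[0,0,0]}]' 0 10
python3 chk.py b9;python3 d.py .51 .05 .03 5.54
```

```text
clock: 22.25
tcp_pos: [0.5084, 0.0417, 0.0885]
ee_rot: [2.111, 2.324, 0.001]
force: [-0.5, -0.6, 0.6]
opening: 0.847
grip_force: 0.0
clock: 23.0
tcp_pos: [0.5076, 0.044, 0.0871]
ee_rot: [-2.11, -2.328, 0.0]
force: [-0.6, 0.1, 0.6]
opening: 0.251
grip_force: 0.0
tcp chest -173.33087646539357 50.2099468718316 0.08711324679261044 [-0.6  0.1  0.6] 23.0
-140 325 40.4 [40.2 59.3] -140.0
-130 356 39.9 [40.9 58.6] -130.0
-120 416 52.3 [21.7 78.5] -119.9
-110 1761 52.5 [20.6 79.1] -110.0
-100 1566 52.0 [20.5 79.4] -100.0
-90 846 51.9 [20.6 79.4] -90.0
at [0.5076 0.0439 0.0872] t 23.1
delta [0.58 0.3  5.72] rot [-0.    0.    0.07]
```

```bash
python3 -m handwheel '[{"delta_pos":[0,0,0],"rot":[0,0,0]},{"delta_pos":[0,0,0],"rot":[0,0,0]},{"delta_pos":[0,0,0],"rot":[0,0,0]},{"delta_pos":[0,0,2],"rot":[0,0,0]},{"delta_pos":[0,0,4],"rot":[0,0,0]},{"delta_pos":[0,0,5.4],"rot":[0,0,0]},{"delta_pos":[0,0,5.4],"rot":[0,0,0]},{"delta_pos":[0,0,5.4],"rot":[0,0,0]}]' 0
python3 -m handwheel '[{"delta_pos":[0.5,0,0],"rot":[0,0,0]},{"delta_pos":[1,0,0],"rot":[0,0,0]},{"delta_pos":[1.5,0,0],"rot":[0,0,0]},{"delta_pos":[2,0,0],"rot":[0,0,0]},{"delta_pos":[2.5,0,0],"rot":[0,0,0]},{"delta_pos":[3,0,0],"rot":[0,0,0]},{"delta_pos":[3.5,0,0],"rot":[0,0,0]},{"delta_pos":[4,0,0],"rot":[0,0,0]},{"delta_pos":[4.4,0,0],"rot":[0,0,0]},{"delta_pos":[4.5,0,0],"rot":[0,0,0]}]'
python3 -m handwheel '[{"delta_pos":[0.1,0,0],"rot":[0,0,0]},{"delta_pos":[0.2,0,0],"rot":[0,0,0]},{"delta_pos":[0.3,0,0],"rot":[0,0,0]},{"delta_pos":[0.4,0,0],"rot":[0,0,0]},{"delta_pos":[0.5,0,0],"rot":[0,0,0]}]'
python3 chk.py b10
```

```text
clock: 23.77
tcp_pos: [0.5071, 0.0439, 0.0327]
ee_rot: [-2.109, -2.326, 0.001]
force: [-0.0, -0.0, 1.0]
opening: 0.004
grip_force: 0.0
clock: 24.6
tcp_pos: [0.5033, 0.0892, 0.0333]
ee_rot: [2.109, 2.328, 0.0]
force: [-0.1, -3.1, 3.4]
opening: 0.003
grip_force: 1.6
clock: 25.02
tcp_pos: [0.5028, 0.0936, 0.0332]
ee_rot: [2.11, 2.327, 0.0]
force: [1.0, -2.9, 2.8]
opening: 0.008
grip_force: 1.6
tcp chest -123.57172468717499 50.15347100538385 0.03321673357459992 [ 1.  -2.9  2.8] 25.0167
-120 1283 58.8 [38.1 62. ] -120.0
-110 619 40.6 [40.6 59.5] -110.0
-100 297 38.5 [42.6 57.8] -100.0
```

```bash
python3 -m handwheel '[{"delta_pos":[0.1,0,0],"rot":[0,0,0]},{"delta_pos":[0.2,0,0],"rot":[0,0,0]},{"delta_pos":[0.2,0,0],"rot":[0,0,0]},{"delta_pos":[0.2,0,0],"rot":[0,0,0]}]'
python3 -m handwheel '[{"delta_pos":[0.1,0,0],"rot":[0,0,0]},{"delta_pos":[0.2,0,0],"rot":[0,0,0]},{"delta_pos":[0.2,0,0],"rot":[0,0,0]}]'
python3 -m handwheel '[{"delta_pos":[0.1,0,0],"rot":[0,0,0]},{"delta_pos":[0.1,0,0],"rot":[0,0,0]}]'; python3 chk.py b11
```

```text
clock: 25.45
tcp_pos: [0.5024, 0.0958, 0.0331]
ee_rot: [-2.11, -2.327, -0.0]
force: [1.1, -1.9, 2.8]
opening: 0.003
grip_force: 1.1
clock: 25.7
tcp_pos: [0.5023, 0.097, 0.0331]
ee_rot: [2.108, 2.328, -0.002]
force: [-0.3, -5.6, 2.0]
opening: 0.008
grip_force: 3.1
clock: 25.87
tcp_pos: [0.5023, 0.0971, 0.0332]
ee_rot: [2.107, 2.327, -0.004]
force: [-0.6, -9.1, 0.7]
opening: 0.003
grip_force: 4.9
tcp chest -119.97944280766384 50.28117080588319 0.03319305884716066 [-0.6 -9.1  0.7] 25.8667
-120 1191 59.0 [38.1 62.2] -118.2
-110 459 40.7 [40.6 59.7] -109.9
-100 357 40.3 [41.2 59.2] -100.0
```

The force rises at the predicted home position (TCP at -120). I'll back off, rise clear and verify.

```bash
python3 -m handwheel '[{"delta_pos":[0.1,0,0],"rot":[0,0,0]},{"delta_pos":[0.1,0,0],"rot":[0,0,0]},{"delta_pos":[-0.5,0,0],"rot":[0,0,0]},{"delta_pos":[-2,0,0],"rot":[0,0,0]},{"delta_pos":[-4,0,0],"rot":[0,0,0]},{"delta_pos":[-6,0,-2],"rot":[0,0,0]},{"delta_pos":[-8,0,-5],"rot":[0,0,0]},{"delta_pos":[-8,0,-9],"rot":[0,0,0]},{"delta_pos":[-8,0,-11],"rot":[0,0,0]},{"delta_pos":[-8,0,-11],"rot":[0,0,0]}]'
python3 -m handwheel '[{"delta_pos":[0,0,0],"rot":[0,0,0]},{"delta_pos":[0,0,0],"rot":[0,0,0]},{"delta_pos":[0,0,0],"rot":[0,0,0]}]'
python3 chk.py b12
python3 - <<'E'
from h import *
th=np.radians(95.54); X=np.array([np.cos(th),np.sin(th)]);Y=np.array([-X[1],X[0]]);O=np.array([.5408,.2214])
from scipy.optimize import least_squares
im,P=cloud('wrist');Q=P.reshape(-1,3)
C=np.stack([(Q[:,:2]-O)@X,(Q[:,:2]-O)@Y,Q[:,2]],1)*1000
for y0 in(-36,50):
    k=C[(C[:,0]<-98)&(C[:,0]>-125)&(abs(C[:,1]-y0)<14)&(C[:,2]>20)&(C[:,2]<50)]
    print('knob',least_squares(lambda p:np.linalg.norm(k-p,axis=1)-10,[-100,y0,31],loss='soft_l1').x.round(2),len(k))
im,P=cloud('top');Q=P.reshape(-1,3)
q=Q[(Q[:,2]>.085)&(Q[:,2]<.12)&(abs(Q[:,0]-.5125)<.04)&(abs(Q[:,1]+.3384)<.04)];print('doll head',np.median(q,0))
E
```

```text
clock: 26.8
tcp_pos: [0.5132, 0.0187, 0.1482]
ee_rot: [2.106, 2.322, 0.01]
force: [0.9, -0.9, -0.6]
opening: 0.004
grip_force: 0.0
clock: 27.05
tcp_pos: [0.5085, 0.0196, 0.1408]
ee_rot: [-2.107, -2.325, 0.003]
force: [-0.3, -0.2, -0.5]
opening: 0.007
grip_force: 0.0
tcp chest -197.70551535262888 51.67663339823965 0.14083798961399877 [-0.3 -0.2 -0.5] 27.05
-120 30 36.3 [45.4 55.4] -111.7
-110 298 40.6 [40.4 59.6] -109.5
-100 232 39.9 [41.6 58.8] -100.0
-90 89 36.2 [45.3 54.8] -90.0
knob [-100.88  -37.06   30.47] 376
knob [-101.93   50.21   30.49] 390
doll head [ 0.5104608  -0.33594893  0.10469416]
```

View pics/b12.png

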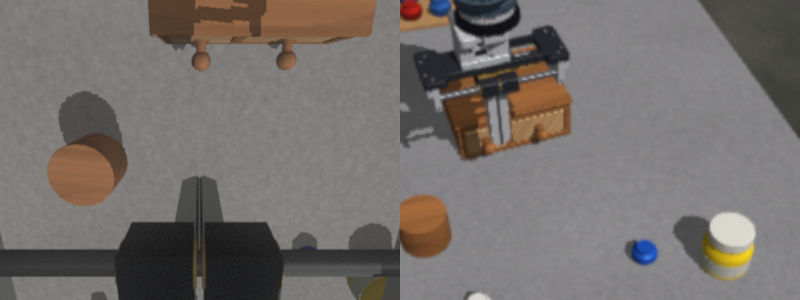

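The drawer is home: its knob lines up within 1 mm of the closed drawer's knob. The doll stands in the tray and the arm is clear.

```bash
python3 -c "
from station import robot; print(robot.job_done())"
```

```text
the job is handed in; nothing more can be done
None
```

The job is handed in; no verdict came back. The doll blank stands upright in the tray, and the drawer is level in the empty bay, about 1 mm from fully home by the camera, with both squat blanks seen in it on the way in.

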